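# Push the case backs into their seats

### The job

Two loose steel case backs lie on the grey casing plate. With the fingertips, push each one across the plate until it drops into the round seat of its own size and lies flat and flush there. Only push or press them, do not pick either one up or lift it off the plate, and leave the loupe, tin, bottle and tweezers standing about undisturbed.

Things in the scene. Friction and masses are not known exactly. Their poses are not given: they have to be found in the camera images.
- casing_plate: Grey plastic plate fixed flat on the bench, 190 x 130 x 12 mm (x, y, z). Origin: centre of its underside; its flat deck, without a rim, is 12 mm above. Two round seats (recesses with dark floors) lie in the deck at x = +22 mm, y = +32 mm (large) and y = -32 mm (small). The case backs start near x = -52 mm, y = +32 and -32 mm, either one on either side. A loupe stands near x = +72 mm.
- seat_large (a point): Centre of the floor of the large seat: a round recess 38 mm in diameter, 6 mm deep (so the deck is 6 mm above this point), with a 1 mm chamfer at its mouth. Axes as the casing plate.
- seat_small (a point): Centre of the floor of the small seat: a round recess 28 mm in diameter, 6 mm deep (so the deck is 6 mm above this point), with a 1 mm chamfer at its mouth. Axes as the casing plate.
- case_back_large: The large case back: loose flat steel disc, 34 mm in diameter, 6 mm thick, about 40 g, six small notches round its top. Origin: centre of its underside; z up. Belongs in the large seat, where its top comes flush with the deck. Slides on the deck when pushed at its edge; tips into the seat when its centre is within about 8 mm of the seat's.
- case_back_small: The small case back: loose flat steel disc, 24 mm in diameter, 6 mm thick, about 20 g, six small notches round its top. Origin: centre of its underside; z up. Belongs in the small seat, flush with the deck; it would also fall into the large seat, which is wrong. Tips in when its centre is within about 7 mm of the seat's.
- loupe: Bystander: black eye loupe, 37 mm wide, 28 mm high, standing on the deck of the casing plate at the end beyond the seats. Origin: centre of its underside.
- black_tin: Bystander: round black tin, 34 mm wide, 30 mm high, standing on the bench beside the +y edge of the plate. Origin: centre of its underside.
- ink_bottle: Bystander: small dark bottle with black cap, 28 mm wide, 40 mm high, standing on the bench beside the +y edge of the plate. Origin: centre of its underside.
- tweezers: Bystander: steel tweezers, 126 mm long, 9 mm high, lying on the bench beyond the plate. Origin: centre of the underside.
There are look-alikes about, which are no part of the job. Leave any red look-alike of the case_back_large alone. Leave any orange look-alike of the case_back_small alone.

How it is judged:
By the outcome, as a careful person would: the job done as asked, in the order asked, and still so for the second after the job is handed in, with the robot touching nothing.
It also fails if it takes over 51 s, if anything falls off the work surface, if the arm or the gripper's body presses on something with over 40 N, if the wrist force passes 120 N, or if a joint passes its speed limit or range.

### The arm

A 7-joint arm with a two-finger parallel gripper is mounted at the origin on a cart in front of the work surface, level with it; the furniture and walls round the work are solid. World frame = base frame: x ahead of the robot, y to its left, z up, the work surface at z = 0. Lengths are in m, angles in rad, forces in N, time in s.
With the tool pointing down it reaches from about 0.4 to 0.9 m from the base axis. Payload 5.6 kg.
Tool frame: the origin (TCP) lies midway between the tips of the shut fingers; the grasp point (between the pads) lies 19 mm behind it; y points along the fingers, z is the direction in which the jaws open and shut, and the axes are right-handed (so a half turn about y gives the same grasp; the last joint's range is limited). The gripper opens to 92 mm and grips with 3 to 60 N. Pads are 20 mm wide; open, the fingers measure 128 mm over their backs; the gripper's body (75 mm by 189 mm) begins 69 mm behind the grasp point.
Start: joints at [-1.151, 0.468, -0.012, 1.603, 0.006, 1.071, -0.056], TCP at [0.29, 0.582, 0.186] pointing down, gripper open.
Joint ranges: [-2.53, 2.53], [-0.31, 2.02], [-1.57, 1.55], [0.28, 2.44], [-1.29, 4.43], [0.15, 1.84], [-2.92, 2.92]. Speed limits (rad/s): [2.57, 2.57, 3.14, 3.14, 3.14, 3.14, 3.14].

### API

Orientations are given as a 3x3 rotation matrix whose columns are the frame's x, y, z axes.
In Python, from station import env, effector, solver, viewer, workorder, search_frame, tip_of gives the robot as it stands. Calls block until the motion is done:
- env.reach(position, orientation): joint-space move of the TCP to a pose.
- env.movel(position, frame=None, rate=0.15): straight line of the TCP; frame=None keeps the orientation; rate is the mean speed in m/s.
- env.goto_joints(angles): joint-space move.
- effector.release() and effector.grasp(squeeze=None): open the fingers fully, or close them until they stop; squeeze is the grip in N (None keeps the last).
- env.pause(seconds).
- solver.inverse_kinematics(position, orientation): joint angles nearest the present ones, or None.
- env.sense(): the state.
- viewer.read_camera(name): name is "scene" or "top" or "wrist"; returns (picture, depth): 400x640x3 uint8, red, green, blue; 400x640 float32, m along the optical axis (not along the pixel's ray), 0 where there is no reading.
- viewer.camera_info(name): a dict with "intrinsics" (3x3 intrinsics, pixels), "eye" and "rotation" of the camera in the world; the wrist camera has in their place "T_tool_cam" (4x4, takes a point from camera to tool coordinates, whose origin is the TCP and whose axes are the tool frame's). Camera axes: x right, y up, looking along -z (the intrinsics and any distortion apply to the point x, -y, -z); pixel columns grow to the right and rows downward; lengths in m; the calibration is good to about 2 mm. A picture is of the moment at which its call begins: read the wrist's pose just before it. camera_info takes no time and is no camera call.
A pose or a line that the arm cannot do raises env.PlanningError and nothing moves.
- workorder.finish_job(): hands the job in, once; it reports no verdict.
Trained networks look in the newest picture that a camera, given by its name, has taken for a name from the list of things; names that differ only in an ending like _2 or _b are one class to them, and where a whole thing is asked for, a point or a joint stands for the part that bears it (a point fixed in the world has none). Each returns a list of dicts, best first, with "score" (0 to 1); they miss things now and then, are a little off and sometimes report something else, mostly with a low value. They report only what shows in the picture. A call takes as long as a camera call. They do not tell look-alikes from the thing itself.
- search_frame(camera, name): "at" ([x, y, z] in m, in world coordinates, good to about 4 mm: the middle of the surface that is visible of it).
- tip_of(camera, name): "at" ([x, y, z] in m, in world coordinates, good to about 4 mm: a listed point, or the origin of a listed thing).
The state is a dict: "t": time; "joint_positions": joint angles; "joint_velocities": joint speeds; "tau": joint torques, N m; "ee_pos": TCP position; "tcp_rot": TCP orientation; "wrist_force": force on the tool from outside, world axes, zero at the start; "moment": the same for the moment, N m; "gripper_width": finger opening in m.
Only numpy, scipy, OpenCV 4.12 (cv2) and the standard library are available. Lean on these libraries where they do the work, as an engineer would, in place of code of your own. Each camera call takes 0.05 s, during which the arm holds its last target.

## Working session

There is one attempt and no reset: what is moved stays moved. The work goes in short steps, each a Python script; the robot and the scene stay as the last script left them, time stands still between calls to the robot, and variables do not carry over. Pictures are saved under pics/ and viewed, and the job is handed in when it is done.

```bash
ls; mkdir -p pics
python3 - <<'E'
from station import env, effector, solver, viewer, workorder, search_frame, tip_of
import cv2, numpy as np
np.set_printoptions(precision=4,suppress=True)
s=env.sense(); print(s['t'],s['ee_pos'],s['tcp_rot'],s['gripper_width'])
for c in ['top','scene']:
    p,d=viewer.read_camera(c); cv2.imwrite(f'pics/{c}0.png',p[:,:,::-1]); np.savez(f'{c}0.npz',p=p,d=d)
    i=viewer.camera_info(c); print(c,i)
    for n in ['casing_plate','seat_large','seat_small','case_back_large','case_back_small','loupe']:
        print(c,n,[(np.round(r['at'],4),round(r['score'],2)) for r in tip_of(c,n)])
print(env.sense()['t'])
E
```

```text
pics
0.0 [0.29   0.581  0.1847] [[ 0.8948 -0.0007  0.4465]
 [-0.4465 -0.0017  0.8948]
 [ 0.0001 -1.     -0.0018]] 0.09153211785873322
top {'intrinsics': array([[411.9162,   0.    , 315.0269],
       [  0.    , 411.9162, 199.6019],
       [  0.    ,   0.    ,   1.    ]]), 'eye': array([0.4014, 0.2033, 0.8688]), 'rotation': array([[ 0.0011,  0.9777, -0.2101],
       [-1.    ,  0.0022,  0.0048],
       [ 0.0052,  0.2101,  0.9777]])}
top casing_plate [(array([0.5579, 0.1981, 0.0039]), 0.96)]
top seat_large [(array([0.5946, 0.2169, 0.0074]), 0.76), (array([0.5257, 0.2463, 0.0168]), 0.27)]
top seat_small [(array([0.5614, 0.1654, 0.0052]), 0.55), (array([ 0.56  ,  0.2965, -0.0018]), 0.47)]
top case_back_large [(array([ 0.3954,  0.1959, -0.0002]), 0.77)]
top case_back_small [(array([0.3977, 0.2864, 0.0005]), 0.61), (array([0.5597, 0.1995, 0.003 ]), 0.54), (array([0.5639, 0.1646, 0.0043]), 0.54), (array([0.5265, 0.2453, 0.0159]), 0.47)]
top loupe [(array([0.6278, 0.1706, 0.0119]), 0.75), (array([0.4986, 0.2003, 0.0118]), 0.33)]
scene {'intrinsics': array([[485.5415,   0.    , 315.3466],
       [  0.    , 485.5415, 202.1107],
       [  0.    ,   0.    ,   1.    ]]), 'eye': array([ 0.1037, -0.0791,  0.7065]), 'rotation': array([[ 0.4742,  0.6705, -0.5706],
       [-0.8803,  0.3522, -0.3178],
       [-0.0121,  0.653 ,  0.7572]])}
scene casing_plate [(array([ 0.5582,  0.2008, -0.0014]), 0.84)]
scene seat_large [(array([0.5948, 0.2147, 0.0042]), 0.77), (array([0.5222, 0.2498, 0.0161]), 0.41)]
scene seat_small [(array([0.5648, 0.1612, 0.0074]), 0.66), (array([0.5934, 0.216 , 0.0055]), 0.18)]
scene case_back_large [(array([0.3938, 0.1993, 0.0026]), 0.72), (array([0.4977, 0.196 , 0.01  ]), 0.55)]
scene case_back_small [(array([0.395 , 0.2854, 0.0012]), 0.61), (array([0.5243, 0.2515, 0.0138]), 0.44)]
scene loupe [(array([0.6296, 0.1734, 0.0096]), 0.67), (array([0.56  , 0.2967, 0.0001]), 0.39)]
0.7
```

Run:
```python
import cv2
p=cv2.imread('pics/top0.png'); cv2.imwrite('pics/topc.png',cv2.resize(p[60:270,200:470],None,fx=2.8,fy=2.8,interpolation=cv2.INTER_CUBIC))
```

```text
(no output)
```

View pics/topc.png

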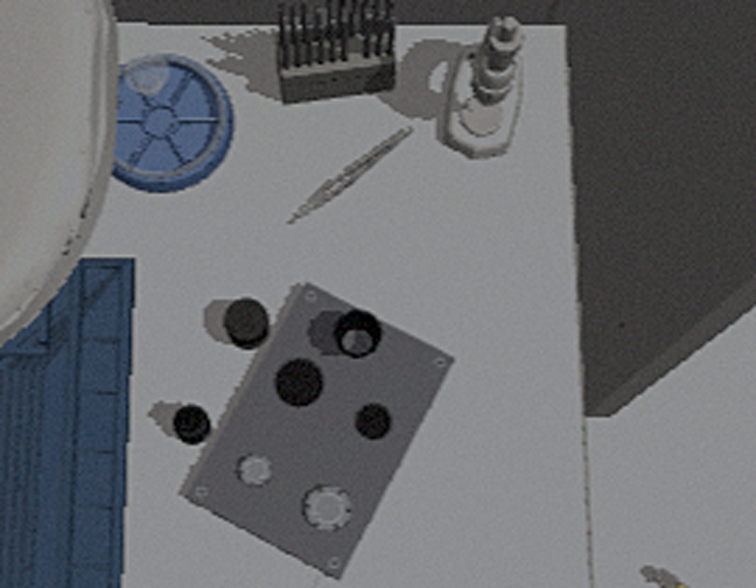

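View pics/scene0.png

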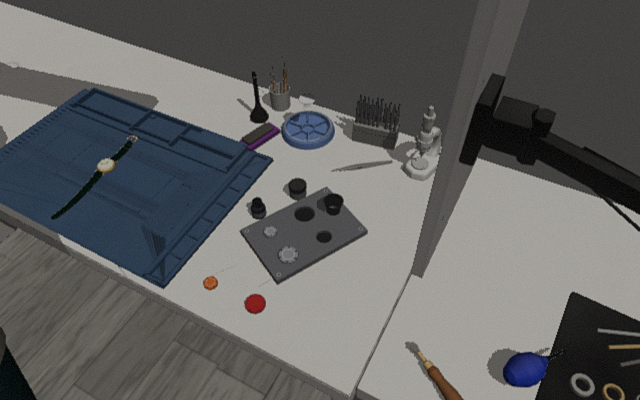

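The top crop shows the small back at (254,469) on the plate's +y side and the large back at (327,508) on the -y side. The large seat is at (299,382) and the small seat at (373,421), so both pushes cross diagonally. The red and orange look-alikes are out on the bench. Next I'll measure precisely.

```bash
cat > geo.py <<'E'
import numpy as np, cv2
from station import viewer
def ray_plane(cam,u,v,z,eye=None,R=None,K=None):
    if eye is None:
        i=viewer.camera_info(cam); eye,R,K=i['eye'],i['rotation'],i['intrinsics']
    d=np.array([(u-K[0,2])/K[0,0],-(v-K[1,2])/K[1,1],-1.0]); w=R@d
    return eye+w*(z-eye[2])/w[2]
def project(cam,P):
    i=viewer.camera_info(cam); q=i['rotation'].T@(np.array(P)-i['eye']); K=i['intrinsics']
    return np.array([K[0,0]*q[0]/-q[2]+K[0,2],-K[1,1]*q[1]/-q[2]+K[1,2]])
def ortho(cam,p,z,cx,cy,half=0.12,px=0.0004):
    # rectified view of plane z : rows = -x (up = +x), cols = -y (left=+y)
    i=viewer.camera_info(cam)
    n=int(2*half/px)
    a=np.arange(n)*px
    X=(cx+half-a)[:,None]*np.ones((1,n)); Y=(cy+half-a)[None,:]*np.ones((n,1))
    P=np.stack([X,Y,np.full_like(X,z)],-1)-i['eye']
    q=P@i['rotation']; K=i['intrinsics']
    u=K[0,0]*q[...,0]/-q[...,2]+K[0,2]; v=-K[1,1]*q[...,1]/-q[...,2]+K[1,2]
    return cv2.remap(p,u.astype(np.float32),v.astype(np.float32),cv2.INTER_LINEAR)
E
python3 - <<'E'
from geo import *
for c in ['top','scene']:
    f=np.load(f'{c}0.npz'); p,d=f['p'],f['d']
    out=[]
    for z in (0.012,0.018):
        o=ortho(c,p,z,0.558,0.2); o=cv2.convertScaleAbs(o,alpha=1.6,beta=10)
        out.append(o); cv2.imwrite(f'o_{c}_{int(z*1000)}.png',o[:,:,::-1])
    cv2.imwrite(f'pics/ortho_{c}.png',out[0][:,:,::-1])
    i=viewer.camera_info(c);K=i['intrinsics']
    for P in ([.558,.2,.012],):
        u,v=project(c,P).round().astype(int); dd=np.median(d[v-2:v+3,u-2:u+3])
        print(c,(i['eye']+i['rotation']@(np.array([(u-K[0,2])/K[0,0],-(v-K[1,2])/K[1,1],-1])*dd)))
E
```

```text
top [0.55849381 0.19908592 0.01334537]
scene [0.55925327 0.20116214 0.01061435]
```

View pics/ortho_top.png

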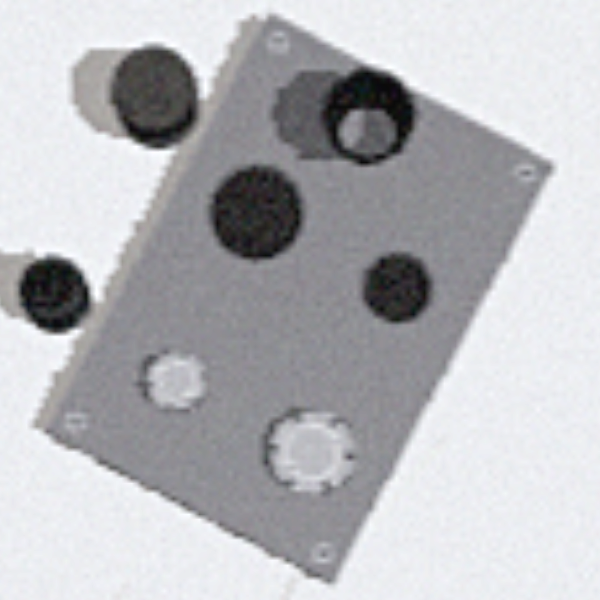

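View pics/ortho_scene.png

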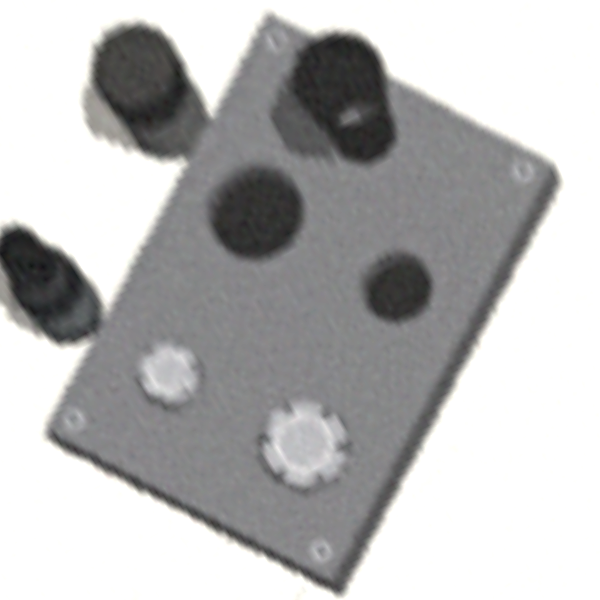

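```bash
cat >> geo.py <<'E'
def xy(u,v,cx=0.558,cy=0.2,half=0.12,px=0.0004): return np.array([cx+half-v*px, cy+half-u*px])
def uv(x,y,cx=0.558,cy=0.2,half=0.12,px=0.0004): return np.array([(cy+half-y)/px,(cx+half-x)/px])
def blob(mask,guess):
    n,l,st,ce=cv2.connectedComponentsWithStats(mask.astype(np.uint8))
    u,v=uv(*guess); k=l[int(v),int(u)]
    if k==0: return None
    cs,_=cv2.findContours((l==k).astype(np.uint8),cv2.RETR_EXTERNAL,cv2.CHAIN_APPROX_NONE)
    c=max(cs,key=cv2.contourArea); (a,b),r=cv2.minEnclosingCircle(c); h=cv2.convexHull(c); m=cv2.moments(h)
    return xy(m['m10']/m['m00'],m['m01']/m['m00']), 2*np.sqrt(m['m00']/np.pi)*0.4
E
python3 - <<'E'
from geo import *
for c in ['top','scene']:
    g12=cv2.GaussianBlur(cv2.cvtColor(cv2.imread(f'o_{c}_12.png'),6),(7,7),0); g18=cv2.GaussianBlur(cv2.cvtColor(cv2.imread(f'o_{c}_18.png'),6),(7,7),0)
    print('deck grey',g12[300,300],g12[213,257],g18[376,172])
    th=(int(g12[300,300])+int(g12[213,257]))/2
    print(c,'SL',blob(g12<th,(.594,.217)),'SS',blob(g12<th,(.564,.161)))
    tb=(int(g12[300,300])+215)/2
    print(c,'DL',blob(g18>tb,(.50,.198)),'DS',blob(g18>tb,(.526,.2505)))
E
```

```text
deck grey 141 42 185
top SL (array([0.59290457, 0.21743935]), np.float64(37.29732694169717)) SS (array([0.56288437, 0.16122196]), np.float64(27.391505963008623))
top DL (array([0.49649994, 0.19503159]), np.float64(30.306172275464895)) DS (array([0.52488104, 0.24923412]), np.float64(19.900463009548925))
deck grey 133 52 191
scene SL (array([0.5927192 , 0.21745659]), np.float64(36.591511382334254)) SS (array([0.56287543, 0.16098253]), np.float64(26.729013699382826))
scene DL (array([0.49735858, 0.19588365]), np.float64(30.30281108516171)) DS (array([0.52557887, 0.24984887]), np.float64(20.298283589414616))
```

```bash
cat >> geo.py <<'E'
def frame(d,s=1):
    x=s*np.array([d[0],d[1],0]); x/=np.linalg.norm(x); y=np.array([0,0,-1.]); return np.column_stack([x,y,np.cross(x,y)])
SL=np.array([.5928,.2174]); SS=np.array([.5629,.1611])
DL=np.array([.4970,.1955]); DS=np.array([.5252,.2496])
def at(p,z): return [p[0],p[1],z]
E
python3 - <<'E'
from geo import *
from station import env,effector,solver
np.set_printoptions(precision=3,suppress=True)
for n,D,S,r in (('L',DL,SL,.017),('S',DS,SS,.012)):
    d=(S-D)/np.linalg.norm(S-D)
    for s in (1,-1):
        for k in (-(r+.018),np.linalg.norm(S-D)-r-.01):
            print(n,s,d,solver.inverse_kinematics(at(D+d*k,.0145),frame(d,s)))
effector.grasp(10)
D,S,r=DS,SS,.012; d=(S-D)/np.linalg.norm(S-D)
st=D-d*(r+.010+.008)
s=-1 if solver.inverse_kinematics(at(st,.09),frame(d,1)) is None else 1
env.reach(at(st,.10),frame(d,s))
q=env.sense();print(s,q['t'],q['ee_pos'],q['joint_positions'],q['gripper_width'],q['wrist_force'])
for c in('wrist','top'):
    p,_=viewer.read_camera(c);cv2.imwrite(f'pics/{c}1.png',p[:,:,::-1])
E
```

```text
L 1 [0.975 0.223] [-0.436  0.478 -0.02   2.083  0.017  0.581  1.328]
L 1 [0.975 0.223] [-0.393  0.609 -0.026  1.827  0.023  0.706  1.364]
L -1 [0.975 0.223] [-0.839  0.512  0.476  2.108 -0.403  0.609 -1.426]
L -1 [0.975 0.223] [-0.788  0.655  0.505  1.855 -0.449  0.747 -1.38 ]
S 1 [ 0.392 -0.92 ] [-0.693  0.584  0.182  1.891 -0.159  0.68  -0.013]
S 1 [ 0.392 -0.92 ] [-0.567  0.589  0.251  1.896 -0.22   0.684  0.218]
S -1 [ 0.392 -0.92 ] [-0.234  0.63  -0.418  1.859  0.367  0.729  2.687]
S -1 [ 0.392 -0.92 ] [-0.081  0.622 -0.382  1.862  0.336  0.721  2.891]
1 3.4833 [0.513 0.279 0.1  ] [-0.725  0.459  0.217  1.853 -0.13   0.843 -0.037] 0.0005181156810995418 [-0.23   0.321  0.527]
```

View pics/wrist1.png

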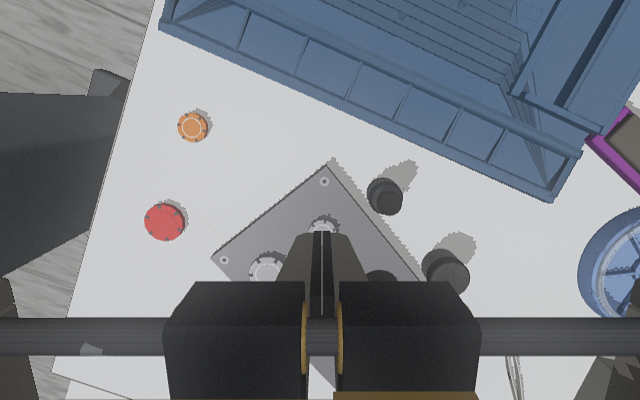

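View pics/top1.png

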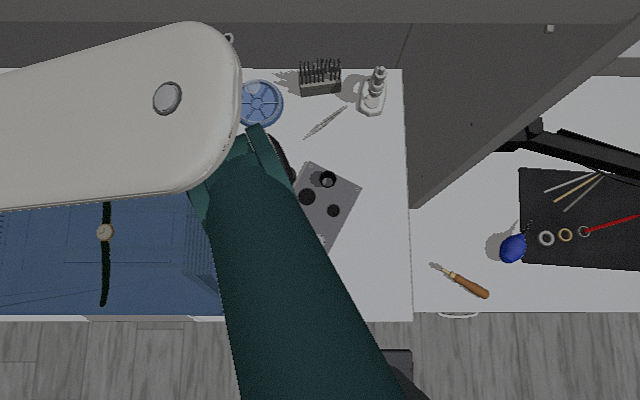

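Run:
```python
from geo import *
from station import env,effector,solver
np.set_printoptions(precision=3,suppress=True)
print(viewer.camera_info('wrist'))
p,_=viewer.read_camera('scene');np.save('s1.npy',p)
c=p[120:300,190:420];cv2.imwrite('pics/scene1.png',cv2.resize(cv2.convertScaleAbs(c[:,:,::-1],alpha=1.5),None,fx=3.3,fy=3.3,interpolation=cv2.INTER_CUBIC))
```

```text
{'intrinsics': array([[355.869,   0.   , 321.551],
       [  0.   , 355.869, 198.226],
       [  0.   ,   0.   ,   1.   ]]), 'T_tool_cam': array([[-0.   , -0.967, -0.257, -0.071],
       [-0.   ,  0.257, -0.967, -0.199],
       [ 1.   , -0.   , -0.   ,  0.002],
       [ 0.   ,  0.   ,  0.   ,  1.   ]])}
```

View pics/scene1.png

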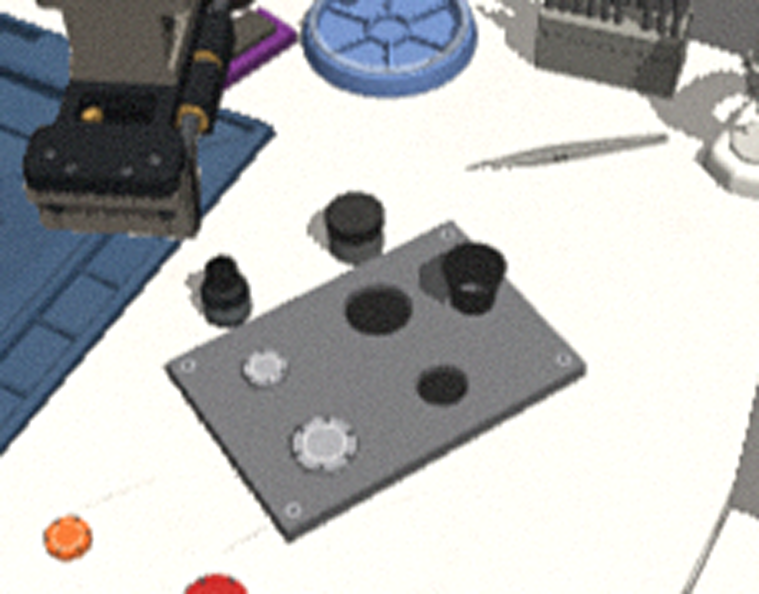

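Run:
```python
from geo import *
from station import env
q=env.sense();print(q['t'],q['ee_pos'],q['tcp_rot'].round(2))
u=project('scene',q['ee_pos']); print(u,(u-[190,120])*3.3)
# tip width in wrist image: camera depth of TCP
i=viewer.camera_info('wrist');T=np.linalg.inv(i['T_tool_cam']);print(T[:3,3])
c=T[:3,3];K=i['intrinsics'];print(K[0,0]*c[0]/-c[2]+K[0,2],-K[1,1]*c[1]/-c[2]+K[1,2], 'mm/px',-c[2]/K[0,0]*1000)
w=cv2.imread('pics/wrist1.png')[200:320,240:400];cv2.imwrite('pics/wtip.png',cv2.resize(cv2.convertScaleAbs(w,alpha=1.6),None,fx=5,fy=5,interpolation=cv2.INTER_CUBIC))
```

```text
3.6333 [0.51290262 0.27893466 0.1002099 ] [[ 0.39  0.    0.92]
 [-0.92  0.    0.39]
 [-0.   -1.    0.  ]]
[246.8233718  199.39662202] [187.51712695 262.00885266]
[-0.00167656 -0.018049   -0.21045062]
318.7161261602835 228.74669681100264 mm/px 0.5913714395013178
```

View pics/wtip.png

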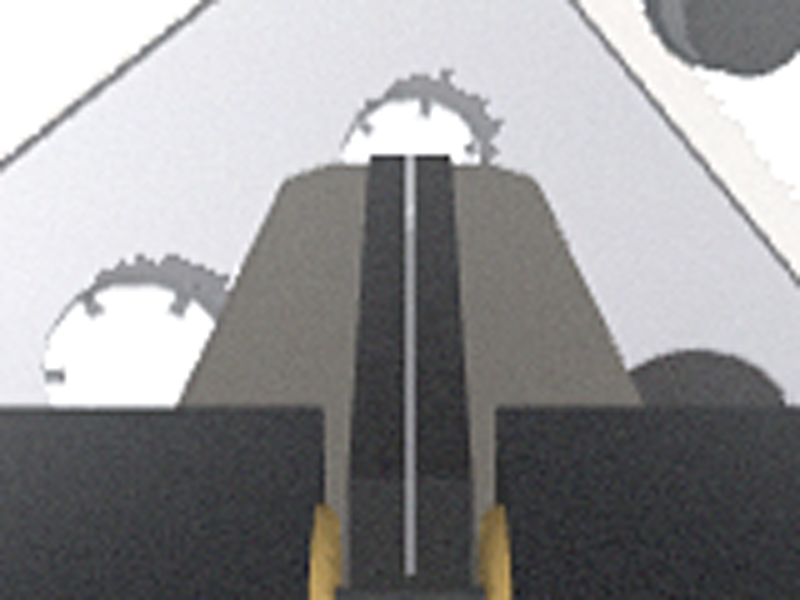

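Run:
```python
from geo import *
p=np.load('s1.npy')
c=cv2.resize(cv2.convertScaleAbs(p[100:260,170:330,::-1],alpha=1.8,beta=10),None,fx=3.7,fy=3.7,interpolation=cv2.INTER_CUBIC)
cv2.imwrite('pics/scene1b.png',c)
```

```text
(no output)
```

View pics/scene1b.png

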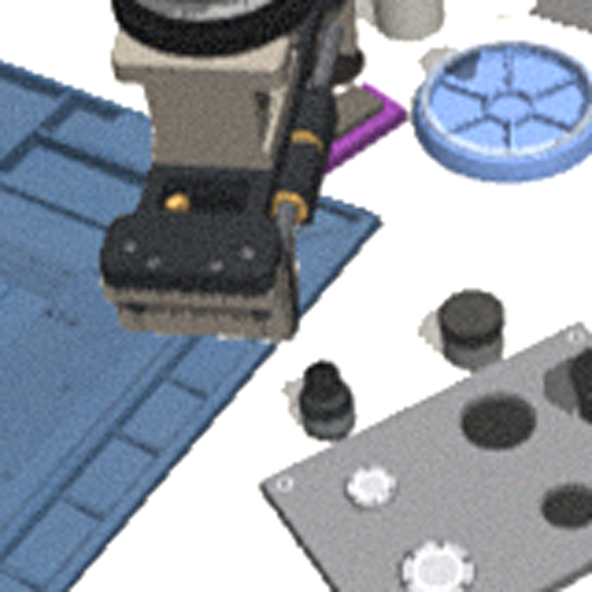

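The scene view is consistent: the gripper's body hides the fingers. The first push is the small disc, stopping about 14 mm short of its seat so I can measure.

```bash
cat >> geo.py <<'E'
def wrist_ortho(z,name=None,cx=0.558,cy=0.2,half=0.12,px=0.0004):
    from station import env
    q=env.sense(); p,_=viewer.read_camera('wrist'); i=viewer.camera_info('wrist')
    T=np.eye(4);T[:3,:3]=q['tcp_rot'];T[:3,3]=q['ee_pos'];T=T@i['T_tool_cam']
    n=int(2*half/px); a=np.arange(n)*px; outs=[]
    K=i['intrinsics']
    for zz in np.atleast_1d(z):
        X=(cx+half-a)[:,None]*np.ones((1,n)); Y=(cy+half-a)[None,:]*np.ones((n,1))
        Q=(np.stack([X,Y,np.full_like(X,zz)],-1)-T[:3,3])@T[:3,:3]
        u=K[0,0]*Q[...,0]/-Q[...,2]+K[0,2]; v=-K[1,1]*Q[...,1]/-Q[...,2]+K[1,2]
        outs.append(cv2.remap(p,u.astype(np.float32),v.astype(np.float32),cv2.INTER_LINEAR))
    return p,outs
E
python3 - <<'E'
from geo import *
from station import env,effector,solver
np.set_printoptions(precision=4,suppress=True)
D,S,r=DS,SS,.012; d=(S-D)/np.linalg.norm(S-D); L=np.linalg.norm(S-D); F=frame(d)
env.movel(at(D-d*(r+.018),.0138),F,rate=.12)
print(env.sense()['wrist_force'],env.sense()['ee_pos'])
stop=S-d*(.014+r+.010)
for k in (.3,.6,1):
    a=D-d*(r+.018); env.movel(at(a+(stop-a)*k,.0138),F,rate=.05); print(env.sense()['wrist_force'],env.sense()['ee_pos'])
env.movel(at(stop-d*.008,.0138),F,rate=.05)
env.movel(at(stop-d*.035,.07),F,rate=.12)
p,(a,b)=wrist_ortho([.012,.018]); cv2.imwrite('pics/w2.png',p[:,:,::-1]); cv2.imwrite('pics/w2o12.png',a[:,:,::-1]);cv2.imwrite('pics/w2o18.png',b[:,:,::-1])
print(env.sense()['t'])
E
```

```text
[-0.9636  0.3538  0.2438] [0.514  0.2775 0.0143]
[-0.8814 -0.473   0.3328] [0.524  0.2523 0.0138]
[ 0.6156 -0.3916  0.2434] [0.5347 0.2275 0.0138]
[-1.2795  0.0586  0.587 ] [0.5487 0.1945 0.0138]
7.7833
```

View pics/w2.png

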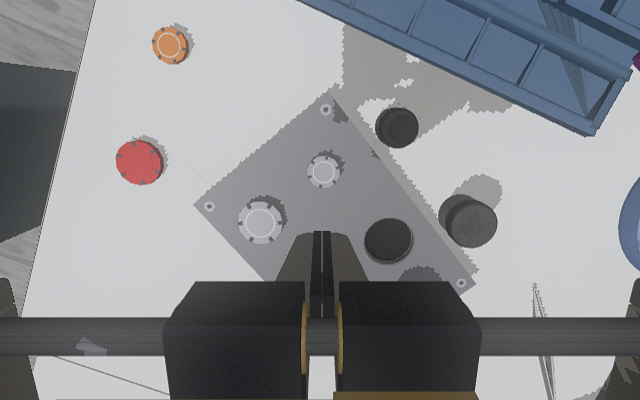

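View pics/w2o12.png

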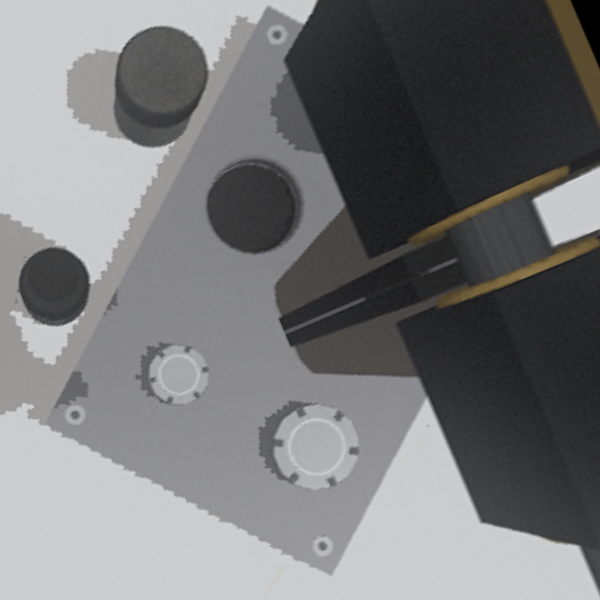

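Run:
```python
from geo import *
from station import env,effector,solver
np.set_printoptions(precision=4,suppress=True)
p,_=viewer.read_camera('scene')
cv2.imwrite('pics/scene3.png',cv2.resize(cv2.convertScaleAbs(p[100:300,190:430,::-1],alpha=1.6,beta=10),None,fx=3.2,fy=3.2,interpolation=cv2.INTER_CUBIC))
q=env.sense();print(q['t'],q['ee_pos'],q['gripper_width'])
```

```text
7.8333 [0.5347 0.2256 0.0692] 0.0003181859461722119
```

View pics/scene3.png

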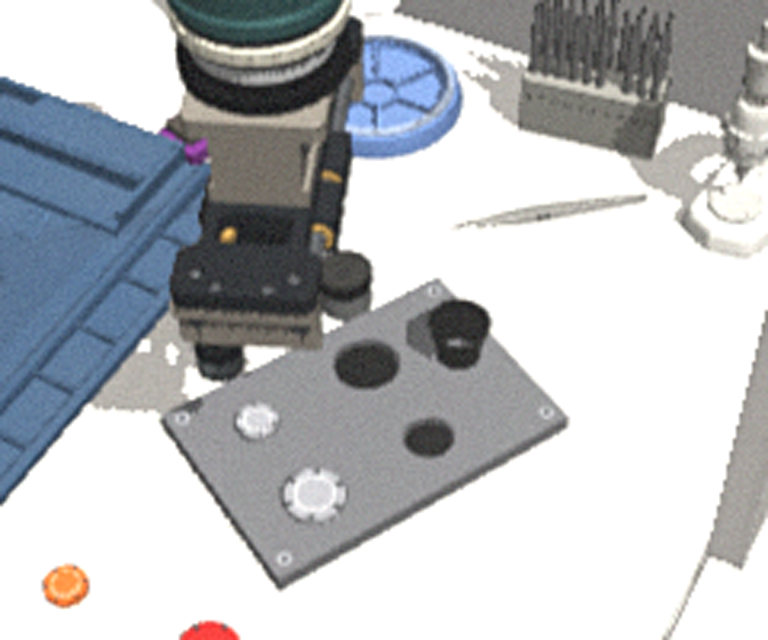

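View pics/w2o18.png

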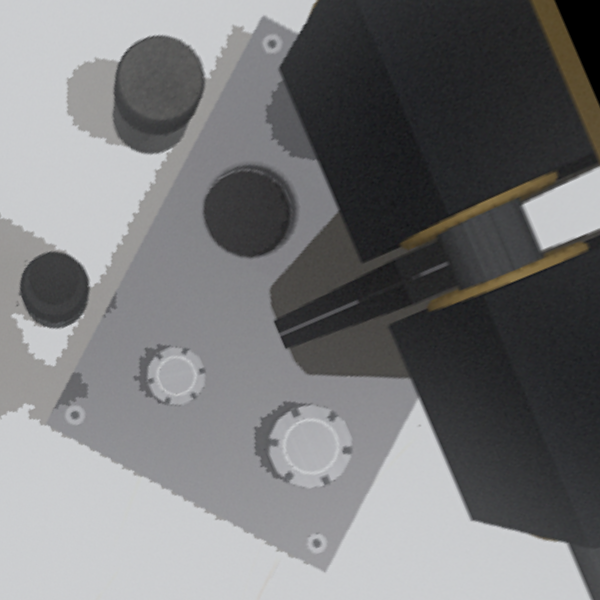

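Run:
```python
from geo import *
from station import env,effector,solver
np.set_printoptions(precision=1,suppress=True,linewidth=150)
p,d=viewer.read_camera('wrist'); np.savez('w3.npz',p=p,d=d)
i=viewer.camera_info('wrist');T=i['T_tool_cam'];K=i['intrinsics']
for u in (300,314,317,327,330,345):
    for v in (228,230,232,234,236,240,250,265,280):
        z=d[v,u]; c=np.array([(u-K[0,2])/K[0,0]*z,-(v-K[1,2])/K[1,1]*z,-z]); t=(T[:3,:3]@c+T[:3,3])*1000
        print(u,v,p[v,u],t)
```

```text
300 228 [139 138 142] [ 20.3  58.1 -14.8]
300 230 [139 138 142] [ 21.7  57.5 -14.8]
300 232 [140 139 143] [ 23.2  57.1 -14.8]
300 234 [103 102 101] [ 24.5  56.5 -14.7]
300 236 [81 78 76] [ -8.6 -34.4  -8.9]
300 240 [81 79 77] [ -8.9 -40.6  -8.6]
300 250 [77 75 74] [ -9.3 -53.3  -7.8]
300 265 [76 75 71] [ -9.4 -68.7  -6.9]
300 280 [72 70 68] [ -9.9 -82.1  -6.1]
314 228 [136 135 139] [20.1 57.5 -4.1]
314 230 [127 126 130] [21.9 58.  -4.1]
314 232 [44 46 46] [ -9.4 -30.9  -2.1]
314 234 [45 46 48] [ -9.2 -33.2  -2.1]
314 236 [48 46 47] [ -9.2 -36.   -2. ]
314 240 [46 45 47] [ -9.5 -42.   -1.9]
314 250 [43 43 43] [ -9.  -52.6  -1.7]
314 265 [39 40 41] [ -9.4 -68.6  -1.3]
314 280 [32 29 34] [ -9.1 -80.7  -1.1]
317 228 [136 136 138] [19.8 56.7 -1.8]
317 230 [129 129 131] [21.5 57.  -1.8]
317 232 [41 45 45] [ -9.4 -31.   -0.6]
317 234 [42 44 45] [ -9.5 -34.1  -0.6]
317 236 [44 41 46] [ -9.5 -36.8  -0.5]
317 240 [41 46 47] [ -9.  -40.6  -0.5]
317 250 [42 40 41] [ -9.2 -53.1  -0.3]
317 265 [39 36 40] [ -9.1 -67.9  -0.2]
317 280 [33 32 35] [ -9.3 -81.    0. ]
327 228 [137 136 140] [20.  57.3  5
[... 314 characters left out ...]
]
330 228 [136 136 139] [19.9 57.   8.1]
330 230 [132 133 135] [21.7 57.7  8.1]
330 232 [89 89 90] [23.4 57.9  8.2]
330 234 [57 57 54] [ -8.6 -31.5   5.9]
330 236 [55 55 54] [ -9.4 -36.4   5.8]
330 240 [41 41 43] [ -9.4 -41.7   5.7]
330 250 [40 40 39] [ -9.4 -53.7   5.4]
330 265 [40 38 41] [ -8.6 -66.9   5.1]
330 280 [31 31 32] [ -9.2 -80.8   4.8]
345 228 [135 136 140] [20.1 57.7 19.6]
345 230 [134 134 137] [21.6 57.2 19.6]
345 232 [134 133 136] [22.9 56.6 19.6]
345 234 [125 125 128] [25.2 58.4 19.7]
345 236 [72 73 68] [ -8.7 -34.7  13.2]
345 240 [74 73 69] [ -8.3 -39.   12.9]
345 250 [73 70 68] [ -8.9 -52.5  12. ]
345 265 [75 72 69] [ -9.3 -68.4  11. ]
345 280 [67 66 61] [-10.  -82.2  10.1]
```

The small disc did not move. Wrist depth explains why: the pad tips end about 30 mm above the stated TCP (tool y ≈ -30 mm), while the deck reads at the right height. The fingers passed clear over the disc, so I'll probe the deck gently behind it to get the real tip offset.

Run:
```python
from geo import *
from station import env,effector,solver
np.set_printoptions(precision=4,suppress=True)
D,S,r=DS,SS,.012; d=(S-D)/np.linalg.norm(S-D); F=frame(d)
st=D-d*(r+.019)
env.movel(at(st,.04),F,rate=.15)
env.movel(at(st,-.004),F,rate=.10); env.pause(.15)
f0=env.sense()['wrist_force']; print(f0,env.sense()['ee_pos'])
z=-.004
while z>-.0215:
    z-=.002 if z>-.0125 else .001
    env.movel(at(st,z),F,rate=.03); q=env.sense(); df=q['wrist_force']-f0
    print(round(z,4),q['ee_pos'][2],df)
    if abs(df[2])>3: break
print(env.sense()['t'])
```

```text
[-0.9736 -0.3577 -0.3787] [ 0.5137  0.2783 -0.0033]
-0.006 -0.005824038975089228 [1.3828 0.5262 0.7692]
-0.008 -0.00816663070936692 [0.5772 0.8514 0.6425]
-0.01 -0.010183979488481439 [ 1.2175  0.2605 -0.1909]
-0.012 -0.012164531020399723 [1.1681 0.8356 0.0064]
-0.014 -0.014127844181150005 [1.6458 1.0941 0.6993]
-0.015 -0.015048280540553759 [ 1.1916 -0.2878  0.0244]
-0.016 -0.01606624893784541 [0.4377 0.7497 0.39  ]
-0.017 -0.016418560143421787 [0.1648 0.1721 5.3893]
11.2
```

Deck touch came at TCP z = -16.4 mm, so the real tips sit 28.4 mm behind the stated TCP. I'll push with the tips about 2 mm above the deck.

Run:
```python
from geo import *
from station import env,effector,solver
np.set_printoptions(precision=4,suppress=True)
D,S,r=DS,SS,.012; d=(S-D)/np.linalg.norm(S-D); F=frame(d)
Z=-.0145; st=D-d*(r+.019)
env.movel(at(st,Z),F,rate=.03)
stop=S-d*(.015+r+.010)
env.movel(at(stop,Z),F,rate=.04); print(env.sense()['ee_pos'],env.sense()['wrist_force'])
env.movel(at(stop-d*.006,Z),F,rate=.04)
env.movel(at(stop-d*.025,.03),F,rate=.15)
p,(a,b)=wrist_ortho([.012,.018]); cv2.imwrite('pics/w4.png',p[:,:,::-1]);cv2.imwrite('pics/w4o18.png',b[:,:,::-1])
p,_=viewer.read_camera('scene'); o=ortho('scene',p,.018,.558,.2); cv2.imwrite('pics/s4o.png',cv2.convertScaleAbs(o[:,:,::-1],alpha=1.6,beta=10))
print(env.sense()['t'])
```

```text
[ 0.5484  0.1953 -0.0145] [ 0.18   -1.2616  0.0861]
14.7333
```

View pics/w4.png

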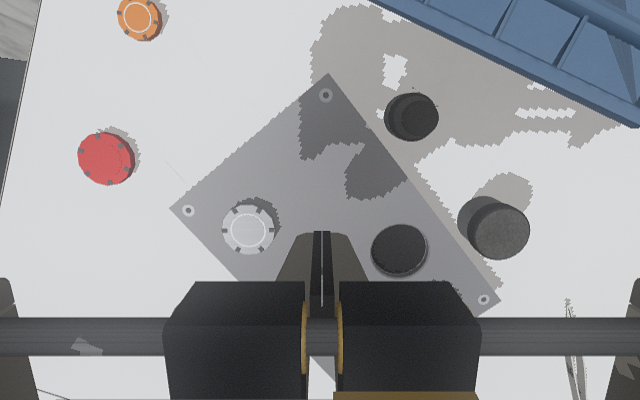

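View pics/s4o.png

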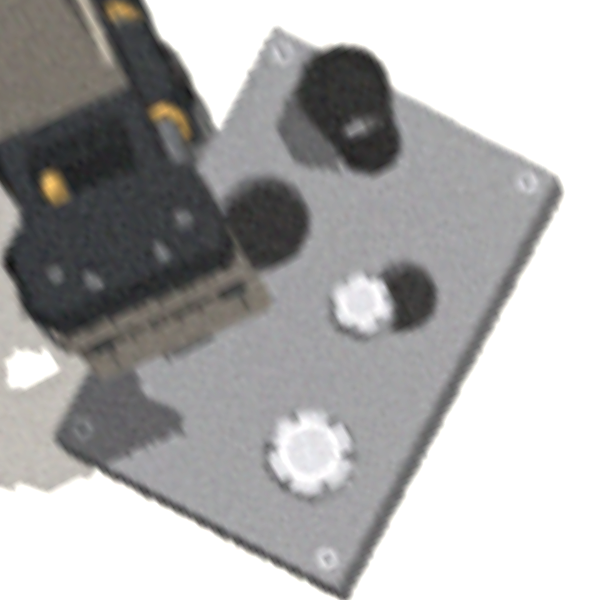

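The disc moved as planned: at (362,302) in the rectified view it is (0.557, 0.175), 15.2 mm short of its seat and on line. Now the final push.

Run:
```python
from geo import *
from station import env,effector,solver
np.set_printoptions(precision=4,suppress=True)
D,S,r=np.array([.5572,.1752]),SS,.012; d=(S-DS)/np.linalg.norm(S-DS); F=frame(d)
Z=-.0145
env.movel(at(S-d*(.015+r+.016),Z),F,rate=.12)
stop=S-d*(r+.010)+d*.0005
env.movel(at(stop,Z),F,rate=.035); print(env.sense()['ee_pos'],env.sense()['wrist_force'])
env.movel(at(stop-d*.006,Z),F,rate=.05)
env.movel(at(stop-d*.03,.03),F,rate=.15)
p,dd=viewer.read_camera('scene'); o=ortho('scene',p,.012,.558,.2); cv2.imwrite('pics/s5o.png',cv2.convertScaleAbs(o[:,:,::-1],alpha=1.6,beta=10))
print(env.sense()['t'])
```

```text
[ 0.5544  0.181  -0.0145] [0.0619 0.624  0.1424]
16.85
```

View pics/s5o.png

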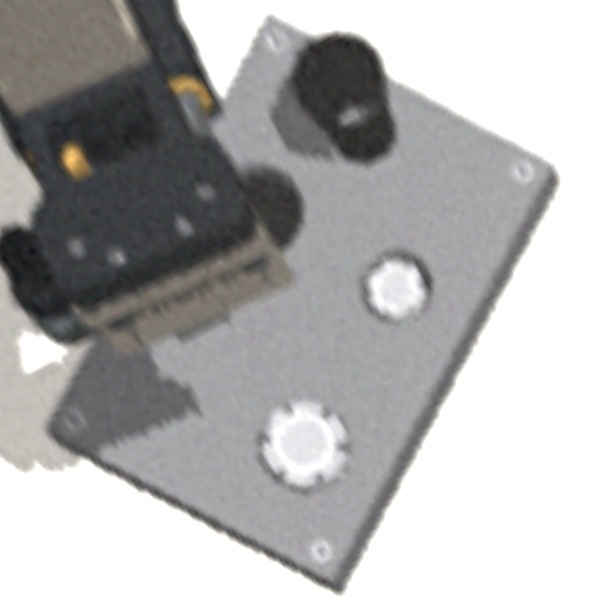

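The small back is in its seat, centred at (396,287). Now the large one.

Run:
```python
from geo import *
from station import env,effector,solver
np.set_printoptions(precision=4,suppress=True)
D,S,r=DL,SL,.017; d=(S-D)/np.linalg.norm(S-D); F=frame(d); Z=-.0145
q=env.sense()['ee_pos']; env.movel([q[0],q[1],.07],None,rate=.15)
st=D-d*(r+.020)
env.reach(at(st,.06),F)
env.movel(at(st,Z+.01),F,rate=.12); env.movel(at(st,Z),F,rate=.05)
print(env.sense()['ee_pos'],env.sense()['wrist_force'])
stop=S-d*(.016+r+.010)
env.movel(at(stop,Z),F,rate=.04); print(env.sense()['ee_pos'],env.sense()['wrist_force'])
env.movel(at(stop-d*.006,Z),F,rate=.05)
env.movel(at(stop-d*.05,.05),F,rate=.2)
for c in('scene','top'):
    p,dd=viewer.read_camera(c); o=ortho(c,p,.018,.558,.2); cv2.imwrite(f'pics/{c}6o.png',cv2.convertScaleAbs(o[:,:,::-1],alpha=1.6,beta=10))
print(env.sense()['t'])
```

```text
[ 0.4608  0.1872 -0.0146] [ 0.5309 -0.5854  0.6284]
[ 0.5508  0.2078 -0.0145] [-0.5151 -0.2707  0.4202]
22.7417
```

View pics/scene6o.png

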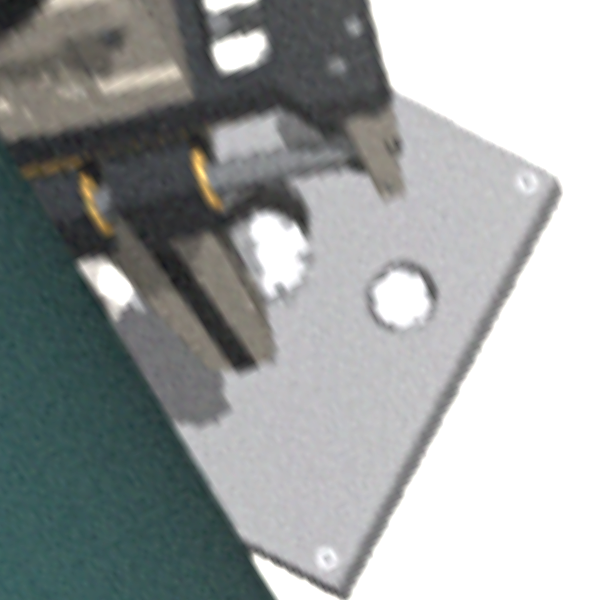

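View pics/top6o.png

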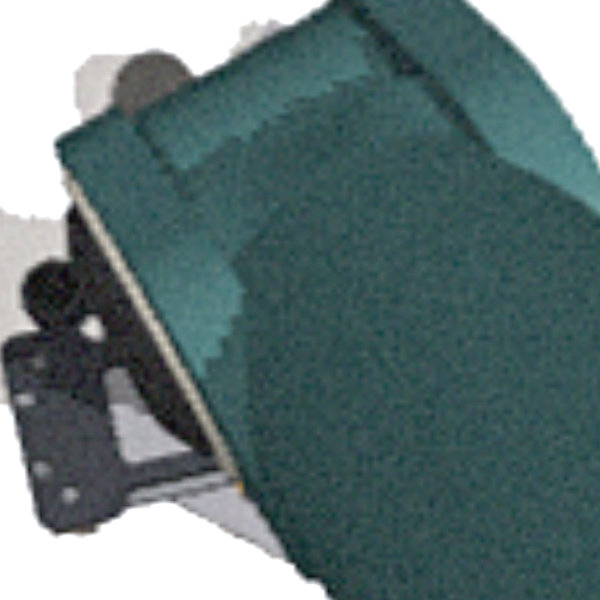

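The large back's visible right edge (about 313,253) matches the expected spot 16 mm short of the seat. Final push.

Run:
```python
from geo import *
from station import env,effector,solver
np.set_printoptions(precision=4,suppress=True)
D,S,r=DL,SL,.017; d=(S-D)/np.linalg.norm(S-D); F=frame(d); Z=-.0145
env.movel(at(S-d*(.016+r+.018),Z),F,rate=.15)
stop=S-d*(r+.010)+d*.0005
env.movel(at(stop,Z),F,rate=.035); print(env.sense()['ee_pos'],env.sense()['wrist_force'])
env.movel(at(stop-d*.006,Z),F,rate=.05)
env.movel(at(stop-d*.05,.05),F,rate=.2)
q=env.sense()['ee_pos']; env.reach([.42,.02,.16],F)
for c in('scene','top'):
    p,dd=viewer.read_camera(c); np.savez(f'{c}7.npz',p=p,d=dd); o=ortho(c,p,.012,.558,.2); cv2.imwrite(f'pics/{c}7o.png',cv2.convertScaleAbs(o[:,:,::-1],alpha=1.2,beta=10))
print(env.sense()['t'])
```

```text
[ 0.5668  0.2114 -0.0146] [ 0.0228  0.2442 -0.1947]
26.0917
```

View pics/scene7o.png

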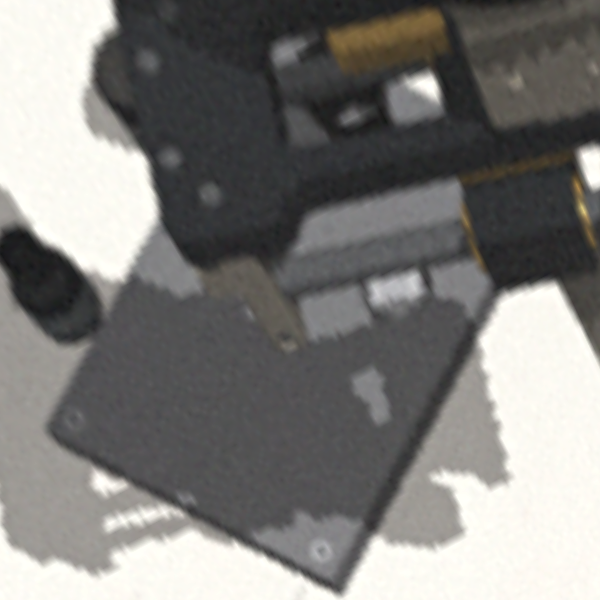

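View pics/top7o.png

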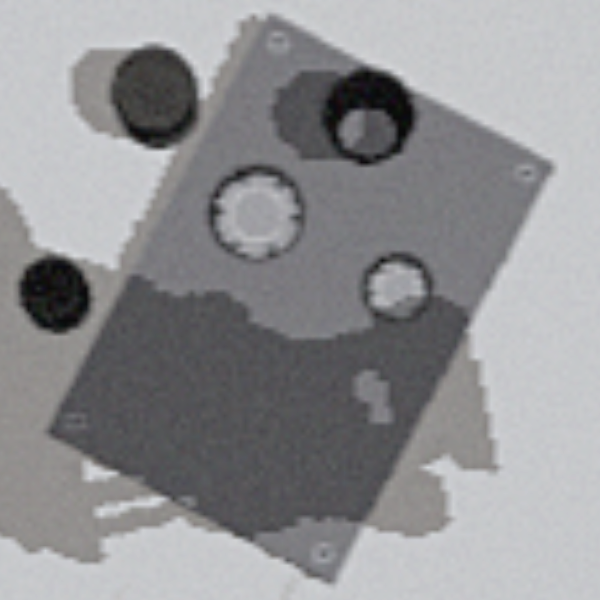

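Both discs sit in their seats, and the bystanders are at the same pixels as in the first view. I'll check flushness from the depth and compare the bystanders.

Run:
```python
from geo import *
np.set_printoptions(precision=2,suppress=True)
f=np.load('top7.npz');f0=np.load('top0.npz');d=f['d'];i=viewer.camera_info('top');K=i['intrinsics']
v,u=np.mgrid[0:400,0:640]; c=np.stack([(u-K[0,2])/K[0,0]*d,-(v-K[1,2])/K[1,1]*d,-d],-1)
W=c@i['rotation'].T+i['eye']; W=W.reshape(-1,3)
O=np.array([.5585,.1996]);X=np.array([.882,-.47]);Y=np.array([.47,.882]);l=(W[:,:2]-O)@np.stack([X,Y],1)
deck=(abs(l[:,0])<.09)&(abs(l[:,1])<.06)&(np.hypot(l[:,0]-.022,abs(l[:,1])-.032)>.023)&(np.hypot(l[:,0]-.072,l[:,1])>.04)
A=lambda m:np.c_[l[m],np.ones(m.sum())]
p=np.linalg.lstsq(A(deck),W[deck,2],rcond=None)[0]
for n,y,r in(('L',.032,.014),('S',-.032,.009)):
    m=np.hypot(l[:,0]-.022,l[:,1]-y)<r
    h=W[m,2]-A(m)@p; g=np.linalg.lstsq(np.c_[l[m]-[.022,y],np.ones(m.sum())],h,rcond=None)[0]
    print(n,m.sum(),'height vs deck mm',g[2]*1e3,'std',h.std()*1e3,'tilt deg',np.degrees(g[:2]))
print('deck std',(W[deck,2]-A(deck)@p).std()*1e3)
a=cv2.absdiff(f['p'],f0['p']).max(2)
o0,o1=[cv2.GaussianBlur(cv2.cvtColor(ortho('top',x['p'],.03,.62,.24),7),(5,5),0) for x in(f0,f)]
for n,P in(('loupe',(.628,.171)),('tin',(.635,.262)),('bottle',(.56,.297))):
    q=project('top',[*P,.03]).astype(int); s=np.s_[q[1]-14:q[1]+14,q[0]-14:q[0]+14]
    print(n,cv2.phaseCorrelate(np.float32(cv2.cvtColor(f0['p'][s],7)),np.float32(cv2.cvtColor(f['p'][s],7))))
cv2.imwrite('pics/top7.png',f['p'][50:270,200:470][:,:,::-1].repeat(2,0).repeat(2,1))
```

```text
L 129 height vs deck mm -477.6581048543165 std 22.597092928027333 tilt deg [  29.79 -183.28]
S 378 height vs deck mm -113.05249385365289 std 222.63524056033785 tilt deg [2927.34 1385.33]
deck std 257.8554035549357
loupe ((0.10854770910474265, 0.0006336879611446022), 0.9876831845442454)
tin ((-0.0661183305027162, -0.036306439293678494), 0.9772344642215305)
bottle ((0.6379774688616777, -0.02706814320674944), 0.7043615161048041)
```

View pics/top7.png

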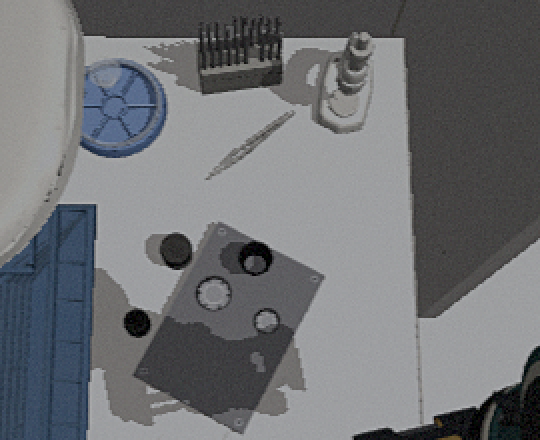

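Run:
```python
from geo import *
np.set_printoptions(precision=2,suppress=True)
i=viewer.camera_info('top');K=i['intrinsics']
for fn in ('top0.npz','top7.npz'):
    d=np.load(fn)['d']
    v,u=np.mgrid[0:400,0:640]; c=np.stack([(u-K[0,2])/K[0,0]*d,-(v-K[1,2])/K[1,1]*d,-d],-1)
    W=(c@i['rotation'].T+i['eye']).reshape(-1,3); W=W[(W[:,2]>-.02)&(W[:,2]<.06)&(d.ravel()>0.3)]
    O=np.array([.5585,.1996]);X=np.array([.882,-.47]);Y=np.array([.47,.882]);l=(W[:,:2]-O)@np.stack([X,Y],1)
    deck=(abs(l[:,0])<.09)&(abs(l[:,1])<.06)&(np.hypot(l[:,0]-.022,abs(l[:,1])-.032)>.023)&(np.hypot(l[:,0]+.052,abs(l[:,1])-.032)>.023)&(l[:,0]<.045)
    A=lambda m:np.c_[l[m],np.ones(m.sum())]
    p=np.linalg.lstsq(A(deck),W[deck,2],rcond=None)[0]
    for n,y,r in(('L',.032,.015),('S',-.032,.010)):
        m=np.hypot(l[:,0]-.022,l[:,1]-y)<r
        h=W[m,2]-A(m)@p; g=np.linalg.lstsq(np.c_[l[m]-[.022,y],np.ones(m.sum())],h,rcond=None)[0]
        print(fn,n,m.sum(),'h mm',g[2]*1e3,'std',h.std()*1e3,'tilt deg',np.degrees(g[:2]))
    print('deck std',(W[deck,2]-A(deck)@p).std()*1e3)
    # bottle cap: points above 30mm near
    m=(W[:,2]>.03)&(np.hypot(W[:,0]-.56,W[:,1]-.297)<.03); print('bottle',W[m].mean(0)*1e3,m.sum())
```

```text
top0.npz L 153 h mm -5.5377248396722 std 1.3422453569614443 tilt deg [-0.15  0.38]
top0.npz S 70 h mm -5.5654054765413425 std 1.495302832840565 tilt deg [2.79 2.06]
deck std 1.4507565037112415
bottle [559.49 296.46  39.13] 67
top7.npz L 148 h mm 0.1367014786393752 std 1.5224798392326069 tilt deg [-0.68 -1.27]
top7.npz S 69 h mm 0.2713432807383231 std 1.4430995801230009 tilt deg [-1.88  2.53]
deck std 1.4312573043110244
bottle [559.44 296.43  39.37] 65
```

Both tops are flush with the deck to within noise (+0.1 and +0.3 mm), the tilt is within noise, and the bystanders are unmoved. Handing in.

Run:
```python
from station import env,workorder
print(env.sense()['t'],workorder.finish_job())
```

```text
the job is handed in; nothing more can be done
26.0917 None
```

Both case backs are seated, each in the seat of its own size, and I handed the job in at 26.1 s of the 51 s allowed. They were pushed diagonally with the shut fingertips; neither was gripped or lifted.

- **First attempt:** my first pass over the small back moved nothing, because the real fingertips sit about 28 mm behind the stated TCP. The wrist camera's depth picture showed this. A light touch on the deck (about 5 N) confirmed it, and I set the pushing height from that.
- **Case backs:** in the last top view both are centred in their seats. By depth, their tops are +0.1 mm (large) and +0.3 mm (small) from the deck, against about 1.4 mm of noise per pixel. The fitted tilts, up to 2.5° on the small one, are about what an empty seat gave before any pushing.
- **Bystanders:** the loupe and tin show no shift. The bottle's image shifted 0.6 px with a weak match, probably from the arm's shadow, but its depth position agrees to 0.1 mm. I checked the tweezers only by eye, and they look the same.
- **Not checked:** the last scene-camera picture was blocked by the gripper, so only the top camera confirms the final state. The two look-alikes were not in the final view; the arm never went down near them.

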